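# Press a carton's end flap, kick the carton out of the press and lay it in the tray

### The job

Pull the press's sprung handle all the way down so that its pad presses firmly on the carton, hold it there for a second, then ease the handle slowly back up under control, never letting it fly up. Then push the ejector tab fully down so that the carton's end tips up out of its nest, lift the carton out and lay it gently flat in the shallow dark metal tray. Leave the other things on the table where they are.

Things in the scene. Friction and masses are not known exactly. Their poses are not given: they have to be found in the camera images.
- press: grey hand press, fixed. Origin: on the table under the nest; x to its hinge column (away from the operator), y along the nest to its closed end, z up. Base 170 x 230 mm. Nest floor z = 30 mm, from end wall y = +88 to open end y = -75 mm; side rails (inner faces x = +-25, 6 thick, tops z = 48 mm) hide the resting carton's sides: it cannot be gripped until tipped up
- lever_hinge (a point): the lever's hinge, at (90, 62, 100) mm in the press's frame; the hinge axis is the press's y axis
- lever_bar (a point): middle of the handle: a round black bar 18 mm thick, 84 mm long, level, along the press's y, 260 mm from the hinge, held at both ends by a fork of 10 mm rods, open for 75 mm behind the bar. At rest the lever rises 0.70 rad towards the operator, bar 267 mm above the table; pulled down the lever is level, bar at 100 mm
- press_lever (a joint): lever angle, rad: 0 up at rest, grows as the bar is pulled down and towards the operator on its arc; the pad (90 mm from the hinge) meets the carton at about 0.69. A spring drives it up: 1 N at the bar at rest, 5 to 6 N when down (pull 10 N or more there to press firmly); let go there it flies up, which is wrong; slow is below 1.5 rad/s. Let go under 0.05 it returns gently
- ejector_tab (a point): top of the black ejector tab (40 x 36 x 8 mm) that sticks up and out past the nest's open end: the outer end of a seesaw with its pivot at (0, -92, 26) mm in the press's frame, 70 mm from the tab. At rest 64 mm above the table, sloping up outwards by 0.5 rad; fully down 31 mm above it and level, at y = -162 mm
- ejector (a joint): seesaw angle, rad: 0 at rest, 0.50 with the tab fully down (stop). A stiff hinge: 1 to 3 N on the tab moves it and it stays where left. Its inner end lifts the carton's end at the nest's open side; fully down, the carton slopes up by about 0.28 rad towards the tab and that end clears the rails
- carton_center (a point): centre (half-way up) of the long flat dark product carton, 46 x 160 x 24 mm (own x, y, z; z up), 48 to 96 g, loose; at the start it lies in the press's nest, its y axis along the press's y axis, its end at -y towards the ejector tab. Grip across its 46 mm width
- tray_in (a point): centre of the inner floor of the shallow dark metal tray (240 x 130 x 24 mm outside, walls and floor 5 mm, fixed, floor's top 5 mm above the table); its x axis is the tray's long way
- tape_roll: bystander: roll of packing tape lying flat, 94 x 92 x 48 mm, loose; origin at the centre of its underside
- small_box: bystander: small light product box, 61 x 60 x 36 mm, loose; origin at the centre of its underside

How it is judged (in metres and radians):
On the way, in this order (a step that is already met when the one before it is completed fails the run):
1. the handle is pulled fully down, its pad pressing the carton in the nest (value of joint press_lever above 0.66 rad and contact force between long_carton and press above 4 N and distance of carton_center from where it was at the start of the episode below 0.015 m), for 0.5 s.
2. the handle is eased back up to its rest (value of joint press_lever below 0.06 rad and distance of carton_center from where it was at the start of the episode below 0.015 m), for 0.1 s.
3. the ejector tab is pushed down and the carton's end stands tipped up (value of joint ejector above 0.4 rad and angle between carton_center's own z axis and vertical above 0.18 rad), for 0.2 s.
At the end, for the whole second after the job is handed in: The carton lies flat (within 0.1 rad, right way up) and still on the tray's floor, its centre within 60 mm of the tray's centre and 6 to 18 mm above the floor, and the press handle is back up (joint below 0.06 rad) (horizontal distance between carton_center and tray_in below 0.06 m and z of carton_center in the frame of tray_in between 0.006 and 0.018 m and angle between carton_center's own z axis and vertical below 0.1 rad and linear speed of long_carton below 0.02 m/s and value of joint press_lever below 0.06 rad); the robot touches nothing.
It fails at once if the handle flies up (faster than 1.5 rad/s on its way back) (velocity of joint press_lever below -1.5 rad/s).
It fails at once if the carton is dropped or thrown into the tray (faster than 0.8 m/s close above it) (linear speed of long_carton above 0.8 m/s and horizontal distance between carton_center and tray_in below 0.15 m and z of carton_center in the frame of tray_in below 0.06 m).
It fails at once if a bystander (tape roll, small box) is moved by more than 30 mm (distance of any of tape_roll, small_box from where it was at the start of the episode above 0.03 m).
It also fails if it takes over 72 s, if anything falls off the work surface, if the arm or the gripper's body presses on something with over 40 N, if the wrist force passes 120 N, or if a joint passes its speed limit or range.

### The arm

A 6-joint arm with a two-finger parallel gripper is mounted at the origin on a cart in front of the work surface, level with it; the furniture and walls round the work are solid. World frame = base frame: x ahead of the robot, y to its left, z up, the work surface at z = 0. Lengths are in mm, angles in rad, forces in N, time in s.
With the tool pointing down it reaches from about 275 to 750 mm from the base axis. Payload 10.2 kg.
Tool frame: the origin (TCP) lies on the front face of the gripper's body, between the roots of the fingers; the fingertips stand 73 mm ahead of it and the grasp point (between the pads) lies 54 mm ahead of it; z points along the fingers, y is the line along which they close (so a half turn about z gives the same grasp; the last joint's range is limited). The gripper opens to 85 mm and grips with 20 to 120 N. Pads are 22 mm wide; open, the fingers measure 114 mm over their backs; the gripper's body (76 mm by 85 mm) begins 54 mm behind the grasp point. The pads swing forward as they close: fully open they stand 13 mm farther back than shut.
Start: joints at [0.975, 0.313, 1.498, -0, 1.331, -0.223], TCP at [191.231, 488.94, 303.894] pointing down, gripper open.
Joint ranges: [-2.94, 2.94], [-0.97, 2.17], [0.19, 2.56], [-1.23, 4.37], [0.02, 3.11], [-2.88, 2.88]. Speed limits (rad/s): [2.39, 2.39, 3.01, 3.14, 3.14, 3.14].

### API

Orientations are given as a unit quaternion [w, x, y, z].
In Python, from rig import * gives the robot as it stands.
- The arm moves only by the tool step_arm, never from a script. Its argument "plan" is a list of rows, each an object with "offset": the shift along the tool's x, y, z in cm, a list of three; "rot": the turn, a rotation vector about the tool's x, y, z in degrees, a list of three; "gripper": the finger opening in cm, from 0 to 8.54. In form: [{"offset": [x, y, z], "rot": [wx, wy, wz], "gripper": gripper}, ...]. A call has 1 to 12 rows; each row is the pose to reach, as a shift and turn from the pose commanded when the call began, along the tool's axes at that moment; what a row does not reach only later rows make up. A row lasts 1/10 s, in which the tool goes at most 50 mm and 8.59 degrees, less where a joint would pass 70% of its speed; a pose out of reach is approached as far as the arm can. A call with a gripper value outside its range is refused whole. The fingers move at their own pace and stop on an object; "squeeze" is the grip in N (left out, the last holds). Time passes only in rows, so rows that repeat a pose let the fingers close. It gives the time, the measured TCP pose, the force, the opening and the grip force at its end, in the units of the state.
- sense(): the state, without advancing time (a new reading comes with each control period).
- capture(name): name is "scene" or "top" or "wrist"; returns a dict with "color" (400x640x3 uint8, red, green, blue), "depth" (400x640 float32, mm along the optical axis (not along the pixel's ray), 0 where there is no reading), "vertical_fov" (degrees; the focal length in pixels is half the picture's height over the tangent of half this angle, whatever the lens; pixels are square), "cx", "cy" (the principal point, pixels), "rvec" (rotation vector, rad) and "tvec" (3), from world to camera coordinates, as OpenCV has them; the wrist camera has in their place "mount" (4x4, takes a point from camera to tool coordinates, whose origin is the TCP and whose axes are the flange's). Camera axes: x right, y down, z forward; pixel columns grow to the right and rows downward; lengths in mm; the calibration is good to about 2 mm. A picture is of the moment at which its call begins: read the wrist's pose just before it.
- finish_job(): hands the job in; it is judged then, once.
The state is a dict: "time_s": time; "joints": joint angles; "dq": joint speeds; "tau": joint torques, N m; "eef_pos": TCP position; "ee_rot": TCP orientation; "force": force on the tool from outside, world axes, zero at the start; "wrist_torque": the same for the moment, N m; "grip_width": opening from 0.0 (shut) to 1.0 (fully open); "grip_force": force on a finger pad.
Only numpy, scipy, OpenCV 4.12 (cv2) and the standard library are available. Lean on these libraries where they do the work, as an engineer would, in place of code of your own. Each camera call takes 0.05 s, during which the arm holds its last target. There are 200 camera calls.

## Working session

There is one attempt and no reset: what is moved stays moved. The work goes in short steps, Python scripts to look and compute and a tool call to move; the robot and the scene stay as the last step left them, time stands still between calls to the robot, and variables do not carry over. Pictures are saved under pics/ and viewed, at most 12 in all, crops included, and the job is handed in when it is done.

Besides the shell and the picture viewer there is one more tool, called as name([rows], argument=value, ...), one row to a line, values as JSON. step_arm: Moves the arm, as the interface text tells. Its arguments: {"type":"object","properties":{"plan":{"type":"array"},"squeeze":{"type":"number"}},"required":["plan"]}

```bash
ls; mkdir -p pics; python3 - <<'E'
from rig import *
import cv2,pickle
s=sense();print(s)
d={}
for n in("scene","top"):
    c=capture(n);d[n]=c;cv2.imwrite(f"pics/{n}1.png",c["color"][:,:,::-1]);print(n,c["vertical_fov"],c["cx"],c["cy"],c["rvec"],c["tvec"])
pickle.dump(d,open("c1.pkl","wb"))
E
```

```text
pics
{'time_s': 0.0, 'joints': array([ 9.74589984e-01,  3.13488893e-01,  1.49844650e+00, -1.87912782e-05,
        1.33101409e+00, -2.23403877e-01]), 'dq': array([-1.57581551e-03, -1.50986271e-04, -6.26078151e-05,  6.93726569e-04,
       -5.90972484e-04,  1.24572855e-03]), 'tau': array([-5.42326707e-04, -4.12247837e+01, -2.59748071e+01, -1.81944720e-04,
        3.99039403e-03,  2.33872680e-05]), 'eef_pos': array([191.13897917, 488.78924441, 303.31156796]), 'ee_rot': array([-2.61932766e-04,  1.85321434e-01,  9.82677722e-01, -6.25879787e-04]), 'force': array([ 0.07735444, -0.11580035, -0.51332576]), 'wrist_torque': array([-0.01715803,  0.00690925, -0.01490785]), 'grip_force': 0.0, 'grip_width': 0.9993849364307945}
scene 49.506137793304006 321.9080654321493 204.2661930012682 [ 2.11620112 -1.26477684  0.49273817] [-321.91443989  460.28604764 1214.10034355]
top 43.87139520786732 312.9763659525464 201.58977406445845 [ 2.14709532 -2.12204446  0.17488388] [ -81.6883233   568.25737205 1617.43984786]
```

View pics/scene1.png

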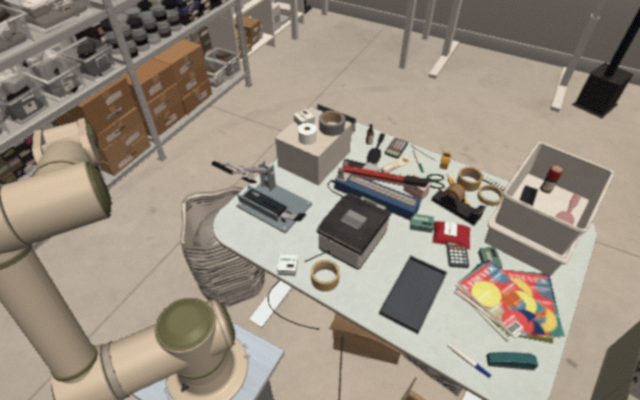

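View pics/top1.png

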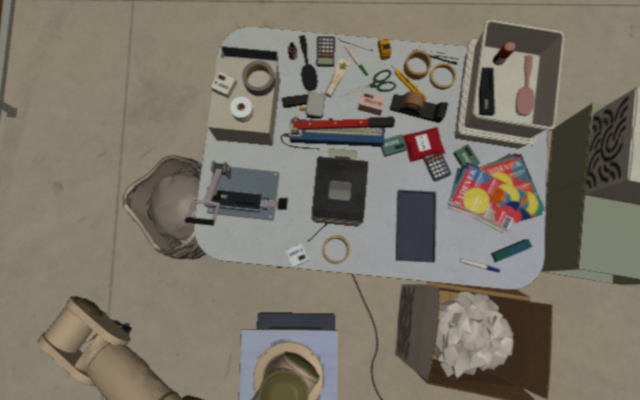

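```bash
cat > h.py <<'E'
import numpy as np,cv2,pickle
from scipy.spatial.transform import Rotation as R
def f(c): return 200/np.tan(np.radians(c["vertical_fov"]/2))
def extr(c,s=None):
    if "rvec" in c: 
        Rm=cv2.Rodrigues(np.array(c["rvec"],float))[0];t=np.array(c["tvec"],float).ravel();return Rm.T,-Rm.T@t
    M=np.array(c["mount"]);q=s["ee_rot"];Rt=R.from_quat([q[1],q[2],q[3],q[0]]).as_matrix()
    return Rt@M[:3,:3],Rt@M[:3,3]+s["eef_pos"]
def onz(c,u,v,z,s=None):
    Rw,o=extr(c,s);d=Rw@np.array([(u-c["cx"])/f(c),(v-c["cy"])/f(c),1]);return o+d*(z-o[2])/d[2]
def cloud(c,s=None):
    Rw,o=extr(c,s);v,u=np.mgrid[:400,:640];d=c["depth"]
    P=np.stack([(u-c["cx"])/f(c)*d,(v-c["cy"])/f(c)*d,d],-1)@Rw.T+o;P[d==0]=np.nan;return P
def proj(c,P,s=None):
    Rw,o=extr(c,s);p=(np.atleast_2d(P)-o)@Rw;return p[:,:2]/p[:,2:]*f(c)+[c["cx"],c["cy"]]
E
python3 - <<'E'
from h import *
d=pickle.load(open("c1.pkl","rb"))
t=d["top"]["color"][140:280,180:350,::-1]
cv2.imwrite("pics/t2.png",cv2.resize(t,None,fx=4.5,fy=4.2,interpolation=cv2.INTER_CUBIC)[:600])
c=d["top"];P=cloud(c)
for n,u,v in [("base corner",278,170),("press",245,193),("tab",283,204),("barL",190,220),("tray",416,226),("tape",336,240),("sbox",297,254),("table",380,200),("blackbox",340,190)]:
    print(n,np.round(P[v,u]),np.round(onz(c,u,v,0)))
s=d["scene"]["color"][150:240,200:320,::-1]
cv2.imwrite("pics/s2.png",cv2.resize(s,None,fx=6,fy=6,interpolation=cv2.INTER_CUBIC))
E
```

```text
base corner [685.  48.   9.] [687.  48.   0.]
press [595. 153.  50.] [604. 160.   0.]
tab [556.  24.  68.] [567.  28.   0.]
barL [474. 277. 274.] [508. 346.   0.]
tray [ 495. -426.    9.] [ 497. -428.    0.]
tape [ 446. -155.  -10.] [ 445. -155.    0.]
sbox [394. -24.  33.] [396. -23.   0.]
table [ 585. -306.    3.] [ 585. -306.    0.]
blackbox [ 596. -162.  118.] [ 619. -168.    0.]
```

View pics/t2.png

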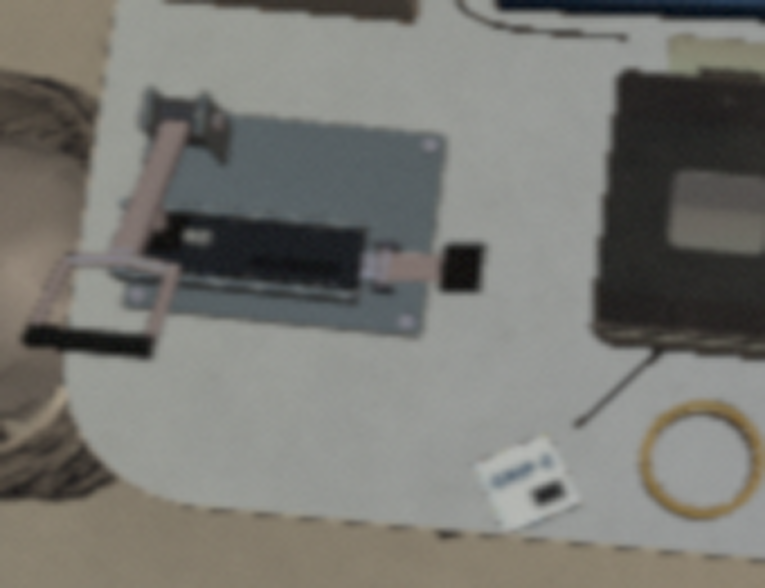

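View pics/s2.png

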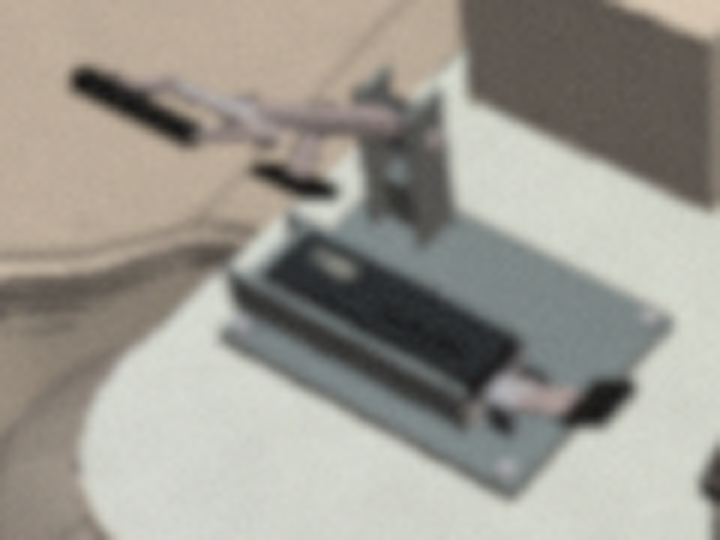

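```bash
python3 - <<'E'
from h import *
from scipy.optimize import least_squares
d=pickle.load(open("c1.pkl","rb"));T=d["top"];S=d["scene"]
t=lambda x,y:(180+(x+.5)/4.5-.5,140+(y+.5)/4.2-.5); s=lambda x,y:(200+(x+.5)/6-.5,150+(y+.5)/6-.5)
bx=90-260*np.cos(.7);bz=267.5
obs=[(T,t(28,335),[bx,104,bz]),(T,t(152,345),[bx,20,bz]),(T,t(462,268),[0,-154,62]),
(T,t(444,135),[85,-115,10]),(T,t(420,335),[-85,-115,10]),(T,t(124,306),[-85,115,10]),
(S,s(80,78),[bx,104,bz]),(S,s(195,132),[bx,20,bz]),(S,s(605,398),[0,-154,62]),
(S,s(672,318),[85,-115,10]),(S,s(513,495),[-85,-115,10]),(S,s(222,335),[-85,115,10])]
W=lambda p,X:np.r_[R.from_euler('z',p[2]).as_matrix()[:2,:2]@np.array(X[:2],float)+p[:2],X[2]]
def res(p): return np.concatenate([proj(c,W(p,X))[0]-uv for c,uv,X in obs])
for sel in [slice(None)]:
    r=least_squares(res,[600,150,0],loss='soft_l1');p=r.x
    print(p);print(np.round(res(p).reshape(-1,2),1))
np.save("press.npy",p)
# carton top face
for nm,q in [("bar",[bx,62,bz]),("bardown",[-170,62,100]),("tab",[0,-154,64]),("hinge",[90,62,100])]: print(nm,W(p,q))
# tray, tape, small box
P=cloud(T);g=T["color"].astype(int)
m=((g.sum(2)<270)).astype(np.uint8);m[:180]=0;m[270:]=0;m[:,:385]=0;m[:,445:]=0
n,l,st,ce=cv2.connectedComponentsWithStats(m);i=1+np.argmax(st[1:,4]);print(st[i],ce[i])
pts=np.array([onz(T,u,v,20)[:2] for v,u in np.argwhere(l==i)],np.float32);print(cv2.minAreaRect(pts))
for z,(u,v) in[(36,(297,254)),(48,(336,249))]:print(onz(T,u,v,z))
E
```

```text
[ 5.87630866e+02  1.77025736e+02 -6.99479130e-02]
[[ 0.9 -3.5]
 [ 2.3 -3.5]
 [ 1.1 -5.2]
 [-3.   4. ]
 [-2.3  5.1]
 [-3.8  6.5]
 [ 1.7 -1.1]
 [ 2.7 -0.5]
 [ 1.6 -1.7]
 [-5.1  2. ]
 [-5.4  2.8]
 [-7.4  3.2]]
bar [483.37133149 246.48237388 267.5       ]
bardown [422.3798119  250.75557485 100.        ]
tab [576.86766926  23.40232124  64.        ]
hinge [681.74401882 232.58394401 100.        ]
[ 396  190   40   72 2712] [415.46755162 225.86762537]
((496.2918701171875, -422.6797180175781), (131.03314208984375, 238.95074462890625), 87.51898956298828)
[394.22915122 -24.09316478  36.        ]
[ 411.44540477 -152.78490246   48.        ]
```

```bash
python3 - <<'E'
from h import *
from scipy.optimize import least_squares
d=pickle.load(open("c1.pkl","rb"));T=d["top"];S=d["scene"]
t=lambda x,y:(180+(x+.5)/4.5-.5,140+(y+.5)/4.2-.5); s=lambda x,y:(200+(x+.5)/6-.5,150+(y+.5)/6-.5)
bx=90-260*np.cos(.7);bz=267.5
obs=[(T,t(28,335),[bx,104,bz]),(T,t(152,345),[bx,20,bz]),(T,t(462,268),[0,-154,62]),
(T,t(444,135),[85,-115,10]),(T,t(420,335),[-85,-115,10]),(T,t(124,306),[-85,115,10]),
(S,s(80,78),[bx,104,bz]),(S,s(195,132),[bx,20,bz]),(S,s(605,398),[0,-154,62]),
(S,s(672,318),[85,-115,10]),(S,s(513,495),[-85,-115,10]),(S,s(222,335),[-85,115,10])]
W=lambda p,X:np.r_[R.from_euler('z',p[2]).as_matrix()[:2,:2]@np.array(X[:2],float)+p[:2],X[2]]
def res(p): return np.concatenate([proj(c,W(p,np.array(X)+([p[3],p[4],0] if X[2]==10 else [0,0,0])))[0]-uv for c,uv,X in obs])
r=least_squares(res,[600,150,0,0,0],loss='soft_l1');p=r.x
print(p);print(np.round(res(p).reshape(-1,2),1))
np.save("press.npy",p[:3])
for nm,q in [("bar",[bx,62,bz]),("bardown",[-170,62,100]),("tab",[0,-154,64]),("hinge",[90,62,100])]: print(nm,W(p,q))
E
```

```text
[ 5.77232581e+02  1.78544134e+02 -9.07916332e-02  3.16786968e+01
 -1.00304711e+01]
[[-0.5 -0.7]
 [ 0.8 -0.2]
 [ 0.5 -1.2]
 [ 0.9 -1. ]
 [ 0.6 -0.1]
 [-0.6 -0.1]
 [-0.8  0. ]
 [-0.1  1. ]
 [-0.8  0.7]
 [ 0.2  0.1]
 [-0.4  0.2]
 [-1.6  0.2]]
bar [474.44332341 250.15868358 267.5       ]
bardown [413.5541155  255.70215442 100.        ]
tab [563.26987017  25.17841854  64.        ]
hinge [672.48324572 232.12874736 100.        ]
```

```bash
cat >> h.py <<'E'
def W(X):
    p=np.load("press.npy");return np.r_[R.from_euler('z',p[2]).as_matrix()[:2,:2]@np.array(X[:2],float)+p[:2],X[2]]
def Rd(yaw,pitch=0): # tool y along yaw, z down
    y=np.array([np.cos(yaw),np.sin(yaw),0]);z=np.array([0,0,-1.]);M=np.stack([np.cross(y,z),y,z],1);return M
def cmd(s,pos,Rt):
    q=s["ee_rot"];R0=R.from_quat([q[1],q[2],q[3],q[0]]).as_matrix()
    print("offset",np.round(R0.T@(np.array(pos)-s["eef_pos"])/10,2),"rot",np.round(np.degrees(R.from_matrix(R0.T@Rt).as_rotvec()),2))
E
python3 - <<'E'
from rig import *
from h import *
s=sense();p=np.load("press.npy")
cmd(s,s["eef_pos"]+[0,0,80],Rd(p[2]))
b=W([90-260*np.cos(.7),62,0]);b[2]=375;print(b);cmd(s,b,Rd(p[2]))
for a in np.linspace(.7,-.02,13): print(round(a,2),np.round([(90-260*np.cos(a)+108.9)/10,(100+260*np.sin(a)-267.5)/10],2))
E
```

```text
offset [ 0.   -0.01 -8.  ] rot [-6.000e-02  3.000e-02  7.384e+01]
[474.44332341 250.15868358 375.        ]
offset [-35.07 -11.92  -7.16] rot [-6.000e-02  3.000e-02  7.384e+01]
0.7 [ 0. -0.]
0.64 [-0.96 -1.22]
0.58 [-1.86 -2.5 ]
0.52 [-2.67 -3.83]
0.46 [-3.41 -5.21]
0.4 [-4.06 -6.63]
0.34 [-4.62 -8.08]
0.28 [-5.1  -9.56]
0.22 [ -5.48 -11.08]
0.16 [ -5.78 -12.61]
0.1 [ -5.98 -14.15]
0.04 [ -6.09 -15.71]
-0.02 [ -6.1  -17.27]
```

step_arm([
  {"offset": [0, 0, -8], "rot": [0, 0, 8], "gripper": 0},
  {"offset": [0, 0, -8], "rot": [0, 0, 16], "gripper": 0},
  {"offset": [-35.1, -11.9, -7.2], "rot": [0, 0, 73.8], "gripper": 0},
  {"offset": [-35.1, -11.9, -7.2], "rot": [0, 0, 73.8], "gripper": 0},
  {"offset": [-35.1, -11.9, -7.2], "rot": [0, 0, 73.8], "gripper": 0},
  {"offset": [-35.1, -11.9, -7.2], "rot": [0, 0, 73.8], "gripper": 0},
  {"offset": [-35.1, -11.9, -7.2], "rot": [0, 0, 73.8], "gripper": 0},
  {"offset": [-35.1, -11.9, -7.2], "rot": [0, 0, 73.8], "gripper": 0},
  {"offset": [-35.1, -11.9, -7.2], "rot": [0, 0, 73.8], "gripper": 0},
  {"offset": [-35.1, -11.9, -7.2], "rot": [0, 0, 73.8], "gripper": 0},
  {"offset": [-35.1, -11.9, -7.2], "rot": [0, 0, 73.8], "gripper": 0},
  {"offset": [-35.1, -11.9, -7.2], "rot": [0, 0, 73.8], "gripper": 0},
])

```text
time_s: 1.3
eef_pos: [474.5, 250.4, 375.6]
ee_rot: [-0.0, 0.738, 0.674, -0.0]
force: [-1.0, 0.2, -0.3]
grip_width: 0.001
grip_force: 0.0
```

```bash
python3 - <<'E'
from rig import *
from h import *
s=sense();c=capture("wrist");pickle.dump((s,c),open("w1.pkl","wb"))
im=c["color"][:,:,::-1].copy()
bx=90-260*np.cos(.7)
for X in([bx,104,267.5],[bx,20,267.5],[0,-154,64],[-25,-75,48],[-25,88,48],[bx,62,276.5]):
    u=proj(c,W(X),s)[0];print(X,u)
    if abs(u).max()<2000: cv2.circle(im,tuple(int(round(x)) for x in u),3,(0,0,255),1)
cv2.imwrite("pics/w1.png",im);print(np.round(c["mount"],2).tolist())
E
```

```text
[np.float64(-108.858968693967), 104, 267.5] [321.40562676 159.17253652]
[np.float64(-108.858968693967), 20, 267.5] [321.26812186 288.9042889 ]
[0, -154, 64] [398.28612951 316.24989282]
[-25, -75, 48] [381.58141974 260.37130352]
[-25, 88, 48] [388.73452463 142.24323236]
[np.float64(-108.858968693967), 62, 276.5] [321.3280469  233.91522869]
[[0.0, -0.96, -0.28, 72.16], [1.0, 0.0, -0.0, -0.12], [0.0, -0.28, 0.96, -70.85], [0.0, 0.0, 0.0, 1.0]]
```

View pics/w1.png

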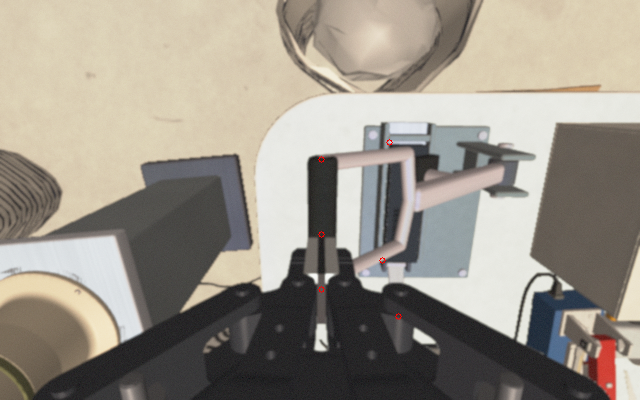

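step_arm([
  {"offset": [0, 0, 1.5], "rot": [0, 0, 0], "gripper": 0},
  {"offset": [0, 0, 2.5], "rot": [0, 0, 0], "gripper": 0},
  {"offset": [0, -1.0, 3.8], "rot": [0, 0, 0], "gripper": 0},
  {"offset": [0, -1.9, 5.1], "rot": [0, 0, 0], "gripper": 0},
  {"offset": [0, -2.7, 6.4], "rot": [0, 0, 0], "gripper": 0},
  {"offset": [0, -3.4, 7.8], "rot": [0, 0, 0], "gripper": 0},
  {"offset": [0, -4.1, 9.2], "rot": [0, 0, 0], "gripper": 0},
  {"offset": [0, -4.6, 10.7], "rot": [0, 0, 0], "gripper": 0},
  {"offset": [0, -5.1, 12.2], "rot": [0, 0, 0], "gripper": 0},
  {"offset": [0, -5.5, 13.7], "rot": [0, 0, 0], "gripper": 0},
  {"offset": [0, -5.8, 15.2], "rot": [0, 0, 0], "gripper": 0},
  {"offset": [0, -5.8, 15.2], "rot": [0, 0, 0], "gripper": 0},
])

```text
time_s: 2.55
eef_pos: [415.6, 256.2, 223.0]
ee_rot: [-0.001, 0.738, 0.675, -0.001]
force: [-3.9, 1.2, 5.4]
grip_width: -0.003
grip_force: 2.3
```

step_arm([
  {"offset": [0, -0.1, 1.0], "rot": [0, 0, 0], "gripper": 0},
  {"offset": [0, -0.2, 2.0], "rot": [0, 0, 0], "gripper": 0},
  {"offset": [0, -0.2, 2.8], "rot": [0, 0, 0], "gripper": 0},
  {"offset": [0, -0.2, 3.3], "rot": [0, 0, 0], "gripper": 0},
  {"offset": [0, -0.2, 3.6], "rot": [0, 0, 0], "gripper": 0},
  {"offset": [0, -0.2, 3.8], "rot": [0, 0, 0], "gripper": 0},
  {"offset": [0, -0.2, 3.8], "rot": [0, 0, 0], "gripper": 0},
])

```text
time_s: 3.25
eef_pos: [415.0, 256.0, 186.4]
ee_rot: [-0.0, 0.738, 0.675, 0.0]
force: [-3.9, 1.8, 5.0]
grip_width: -0.001
grip_force: 2.6
```

step_arm([
  {"offset": [0, 0, 0.1], "rot": [0, 0, 0], "gripper": 0},
  {"offset": [0, 0, 0.2], "rot": [0, 0, 0], "gripper": 0},
  {"offset": [0, 0, 0.3], "rot": [0, 0, 0], "gripper": 0},
  {"offset": [0, 0, 0.3], "rot": [0, 0, 0], "gripper": 0},
])

```text
time_s: 3.65
eef_pos: [414.9, 255.9, 183.4]
ee_rot: [-0.0, 0.738, 0.675, 0.0]
force: [-4.0, 1.7, 6.0]
grip_width: 0.006
grip_force: 2.6
```

step_arm([
  {"offset": [0, 0, 0.1], "rot": [0, 0, 0], "gripper": 0},
  {"offset": [0, 0, 0.2], "rot": [0, 0, 0], "gripper": 0},
  {"offset": [0, 0, 0.3], "rot": [0, 0, 0], "gripper": 0},
  {"offset": [0, 0, 0.3], "rot": [0, 0, 0], "gripper": 0},
])

```text
time_s: 4.05
eef_pos: [415.0, 256.0, 181.7]
ee_rot: [0.0, 0.738, 0.675, 0.0]
force: [-8.6, -1.0, 19.5]
grip_width: -0.001
grip_force: 9.1
```

step_arm([
  {"offset": [0, 0, 0.05], "rot": [0, 0, 0], "gripper": 0},
  {"offset": [0, 0, 0.05], "rot": [0, 0, 0], "gripper": 0},
  {"offset": [0, 0, 0.05], "rot": [0, 0, 0], "gripper": 0},
  {"offset": [0, 0, 0.05], "rot": [0, 0, 0], "gripper": 0},
  {"offset": [0, 0, 0.05], "rot": [0, 0, 0], "gripper": 0},
  {"offset": [0, 0, 0.05], "rot": [0, 0, 0], "gripper": 0},
  {"offset": [0, 0, 0.05], "rot": [0, 0, 0], "gripper": 0},
  {"offset": [0, 0, 0.05], "rot": [0, 0, 0], "gripper": 0},
  {"offset": [0, 0, 0.05], "rot": [0, 0, 0], "gripper": 0},
  {"offset": [0, 0, 0.05], "rot": [0, 0, 0], "gripper": 0},
  {"offset": [0, 0, 0.05], "rot": [0, 0, 0], "gripper": 0},
  {"offset": [0, 0, 0.05], "rot": [0, 0, 0], "gripper": 0},
])

```text
time_s: 5.25
eef_pos: [415.0, 256.0, 181.6]
ee_rot: [0.0, 0.738, 0.675, 0.001]
force: [-9.7, -2.0, 22.8]
grip_width: 0.003
grip_force: 11.3
```

step_arm([
  {"offset": [0, 0, -0.3], "rot": [0, 0, 0], "gripper": 0},
  {"offset": [0, 0, -0.8], "rot": [0, 0, 0], "gripper": 0},
  {"offset": [0, 0.1, -1.6], "rot": [0, 0, 0], "gripper": 0},
  {"offset": [0, 0.1, -2.5], "rot": [0, 0, 0], "gripper": 0},
  {"offset": [0, 0.2, -3.5], "rot": [0, 0, 0], "gripper": 0},
  {"offset": [0, 0.3, -4.5], "rot": [0, 0, 0], "gripper": 0},
  {"offset": [0, 0.5, -5.5], "rot": [0, 0, 0], "gripper": 0},
  {"offset": [0, 0.7, -6.5], "rot": [0, 0, 0], "gripper": 0},
  {"offset": [0, 1.0, -7.5], "rot": [0, 0, 0], "gripper": 0},
  {"offset": [0, 1.3, -8.5], "rot": [0, 0, 0], "gripper": 0},
  {"offset": [0, 1.6, -9.5], "rot": [0, 0, 0], "gripper": 0},
  {"offset": [0, 1.6, -9.5], "rot": [0, 0, 0], "gripper": 0},
])

```text
time_s: 6.45
eef_pos: [431.4, 254.2, 275.7]
ee_rot: [0.0, 0.738, 0.675, 0.0]
force: [-0.4, -0.9, 2.1]
grip_width: -0.002
grip_force: 1.4
```

step_arm([
  {"offset": [0, 0.5, -1.0], "rot": [0, 0, 0], "gripper": 0},
  {"offset": [0, 0.9, -2.0], "rot": [0, 0, 0], "gripper": 0},
  {"offset": [0, 1.4, -3.0], "rot": [0, 0, 0], "gripper": 0},
  {"offset": [0, 2.0, -4.0], "rot": [0, 0, 0], "gripper": 0},
  {"offset": [0, 2.6, -5.0], "rot": [0, 0, 0], "gripper": 0},
  {"offset": [0, 3.3, -6.0], "rot": [0, 0, 0], "gripper": 0},
  {"offset": [0, 4.0, -7.0], "rot": [0, 0, 0], "gripper": 0},
  {"offset": [0, 4.4, -7.8], "rot": [0, 0, 0], "gripper": 0},
  {"offset": [0, 4.4, -8.6], "rot": [0, 0, 0], "gripper": 0},
  {"offset": [0, 4.4, -10.0], "rot": [0, 0, 0], "gripper": 0},
  {"offset": [0, 4.4, -12.0], "rot": [0, 0, 0], "gripper": 0},
  {"offset": [0, 4.4, -12.0], "rot": [0, 0, 0], "gripper": 0},
])

```text
time_s: 7.65
eef_pos: [474.9, 250.4, 396.8]
ee_rot: [0.001, 0.738, 0.675, 0.002]
force: [-0.5, 0.5, 0.3]
grip_width: -0.004
grip_force: 0.0
```

step_arm([
  {"offset": [-21.8, 10.9, 0], "rot": [0, 0, 0], "gripper": 0},
  {"offset": [-21.8, 10.9, 0], "rot": [0, 0, 0], "gripper": 0},
  {"offset": [-21.8, 10.9, 0], "rot": [0, 0, 0], "gripper": 0},
  {"offset": [-21.8, 10.9, 0], "rot": [0, 0, 0], "gripper": 0},
  {"offset": [-21.8, 10.9, 0], "rot": [0, 0, 0], "gripper": 0},
  {"offset": [-21.8, 10.9, 23], "rot": [0, 0, 0], "gripper": 0},
  {"offset": [-21.8, 10.9, 23], "rot": [0, 0, 0], "gripper": 0},
  {"offset": [-21.8, 10.9, 23], "rot": [0, 0, 0], "gripper": 0},
  {"offset": [-21.8, 10.9, 23], "rot": [0, 0, 0], "gripper": 0},
  {"offset": [-21.8, 10.9, 23], "rot": [0, 0, 0], "gripper": 0},
  {"offset": [-21.8, 10.9, 23], "rot": [0, 0, 0], "gripper": 0},
])

```text
time_s: 8.75
eef_pos: [561.5, 23.7, 160.0]
ee_rot: [-0.004, 0.738, 0.675, -0.003]
force: [0.7, -0.7, 1.1]
grip_width: 0.001
grip_force: 0.0
```

```bash
python3 - <<'E'
from rig import *
from h import *
s=sense();p=np.load("press.npy");print(s["eef_pos"],s["force"])
cmd(s,W([0,-155,140]),Rd(p[2]))
c=capture("wrist");pickle.dump((s,c),open("w2.pkl","wb"));t=capture("scene")
cv2.imwrite("pics/w2.png",np.hstack([c["color"][:,:,::-1][50:350,120:520],cv2.resize(t["color"][140:240,190:323,::-1],(400,300))]))
E
```

```text
[561.54081271  23.71856896 159.98482892] [ 0.71659336 -0.68368425  1.11984583]
offset [0.06 0.18 2.  ] rot [-0.53 -0.04  0.04]
```

View pics/w2.png

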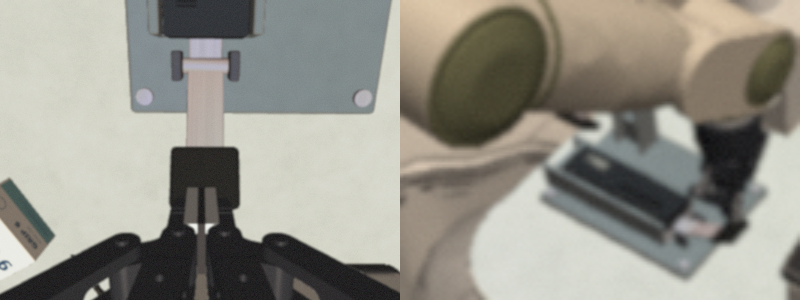

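step_arm([
  {"offset": [0, 0.1, 1.2], "rot": [0, 0, 0], "gripper": 0},
  {"offset": [0, 0.1, 1.8], "rot": [0, 0, 0], "gripper": 0},
  {"offset": [-0.1, 0.1, 2.4], "rot": [0, 0, 0], "gripper": 0},
  {"offset": [-0.3, 0.1, 3.0], "rot": [0, 0, 0], "gripper": 0},
  {"offset": [-0.4, 0.1, 3.6], "rot": [0, 0, 0], "gripper": 0},
  {"offset": [-0.5, 0.1, 4.2], "rot": [0, 0, 0], "gripper": 0},
  {"offset": [-0.6, 0.1, 4.8], "rot": [0, 0, 0], "gripper": 0},
  {"offset": [-0.6, 0.1, 5.3], "rot": [0, 0, 0], "gripper": 0},
  {"offset": [-0.6, 0.1, 5.5], "rot": [0, 0, 0], "gripper": 0},
  {"offset": [-0.6, 0.1, 5.5], "rot": [0, 0, 0], "gripper": 0},
])

```text
time_s: 9.85
eef_pos: [564.0, 17.4, 108.9]
ee_rot: [-0.0, 0.738, 0.675, -0.0]
force: [0.1, -0.2, 0.5]
grip_width: -0.001
grip_force: 0.0
```

step_arm([
  {"offset": [0, 0, 0.2], "rot": [0, 0, 0], "gripper": 0},
  {"offset": [0, 0, 0.4], "rot": [0, 0, 0], "gripper": 0},
  {"offset": [0, 0, 0.6], "rot": [0, 0, 0], "gripper": 0},
  {"offset": [0, 0, 0.6], "rot": [0, 0, 0], "gripper": 0},
])

```text
time_s: 10.25
eef_pos: [564.2, 17.2, 103.6]
ee_rot: [0.0, 0.738, 0.675, -0.0]
force: [-1.5, -1.4, 2.6]
grip_width: -0.001
grip_force: 1.8
```

```bash
python3 - <<'E'
from rig import *
from h import *
s=sense();print(s["eef_pos"],s["force"])
c=capture("wrist");pickle.dump((s,c),open("w3.pkl","wb"));t=capture("scene")
cv2.imwrite("pics/w3.png",np.hstack([c["color"][:,:,::-1][50:350,120:520],cv2.resize(t["color"][140:240,190:323,::-1],(400,300))]))
P=cloud(c,s)
p=np.load("press.npy");Q=P.copy();Q[...,:2]=(P[...,:2]-p[:2])@R.from_euler('z',p[2]).as_matrix()[:2,:2]
for v in range(0,240,15): print(v,np.round(Q[v,325]))
E
```

```text
[564.20669587  17.24053    103.58019641] [-1.52028786 -1.36119553  2.55589284]
0 [  2. -69. 101.]
15 [  2. -72. 102.]
30 [  2. -75. 101.]
45 [  2. -77.  94.]
60 [  2. -79.  87.]
75 [  3. -79.  36.]
90 [  3. -84.  33.]
105 [  3. -90.  32.]
120 [  3. -97.  29.]
135 [   3. -103.   28.]
150 [   3. -110.   29.]
165 [   3. -117.   29.]
180 [   3. -124.   29.]
195 [   3. -131.   30.]
210 [   3. -139.   28.]
225 [   3. -146.   32.]
```

View pics/w3.png

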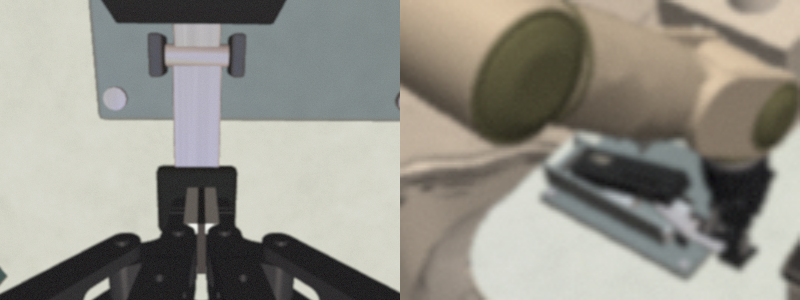

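step_arm([
  {"offset": [0, 0, 0.2], "rot": [0, 0, 0], "gripper": 0},
  {"offset": [0, 0, 0.2], "rot": [0, 0, 0], "gripper": 0},
  {"offset": [0, 0, 0.2], "rot": [0, 0, 0], "gripper": 0},
  {"offset": [0, 0, -2], "rot": [0, 0, 0], "gripper": 0},
  {"offset": [0, 0, -7], "rot": [0, 0, 0], "gripper": 0},
  {"offset": [0, 0, -12], "rot": [0, 0, -8], "gripper": 0},
  {"offset": [0, 0, -15], "rot": [0, 0, -16], "gripper": 0},
  {"offset": [0, 0, -15], "rot": [0, 0, -24], "gripper": 0},
  {"offset": [0, 0, -15], "rot": [0, 0, -32], "gripper": 0},
])

```text
time_s: 11.25
eef_pos: [564.3, 17.5, 254.1]
ee_rot: [0.001, 0.521, 0.853, 0.0]
force: [1.1, -0.4, -0.2]
grip_width: -0.0
grip_force: 0.0
```

step_arm([
  {"offset": [0, 0, 0], "rot": [0, 0, -8], "gripper": 8},
  {"offset": [0, 0, 0], "rot": [0, 0, -16], "gripper": 8},
  {"offset": [0, 0, 0], "rot": [0, 0, -24], "gripper": 8},
  {"offset": [0, 0, 0], "rot": [0, 0, -32], "gripper": 8},
  {"offset": [0, 0, 0], "rot": [0, 0, -40], "gripper": 8},
  {"offset": [0, 0, 0], "rot": [0, 0, -48], "gripper": 8},
  {"offset": [0, 0, 0], "rot": [0, 0, -56], "gripper": 8},
  {"offset": [0, 0, 0], "rot": [0, 0, -64], "gripper": 8},
  {"offset": [0, 0, 0], "rot": [0, 0, -72], "gripper": 8},
  {"offset": [0, 0, 0], "rot": [0, 0, -80], "gripper": 8},
  {"offset": [0, 0, 0], "rot": [0, 0, -88], "gripper": 8},
  {"offset": [0, 0, 0], "rot": [0, 0, -88], "gripper": 8},
])

```text
time_s: 12.45
eef_pos: [564.2, 17.4, 253.0]
ee_rot: [-0.0, -0.216, 0.976, 0.0]
force: [0.2, 0.5, 0.3]
grip_width: 0.937
grip_force: 0.0
```

```bash
python3 - <<'E'
from rig import *
from h import *
s=sense();print(s["eef_pos"],s["joints"],s["grip_width"])
p=np.load("press.npy")
cmd(s,W([0,-100,290]),Rd(p[2]+np.pi))
# carton surface from wrist cam w3 and top/scene now
s3,c3=pickle.load(open("w3.pkl","rb"))
T=capture("top");S=capture("scene");w=capture("wrist");pickle.dump((s,T,S,w),open("c4.pkl","wb"))
B=R.from_euler('z',p[2]).as_matrix()[:2,:2]
for n,c,ss in(("w3",c3,s3),("top",T,None),("scene",S,None),("wrist",w,s)):
    P=cloud(c,ss);Q=P.copy();Q[...,:2]=(P[...,:2]-p[:2])@B
    m=(abs(Q[...,0])<35)&(Q[...,2]>55)&(Q[...,2]<110)&(Q[...,1]>-85)&(Q[...,1]<0)&(c["color"].sum(2)<200)
    A=Q[m];
    if len(A)<20: print(n,len(A));continue
    k=np.polyfit(A[:,1],A[:,2],1);r=A[:,2]-np.polyval(k,A[:,1]);g=abs(r)<5;k=np.polyfit(A[g,1],A[g,2],1)
    print(n,len(A),"slope",k,"z@-45",np.polyval(k,-45),"x",np.percentile(A[g,0],[2,50,98]),"ymin",np.percentile(A[g,1],1))
E
```

```text
[564.15709206  17.44396278 253.01486592] [-1.76729012e-01  4.41381670e-01  1.45040542e+00  3.28649080e-04
  1.25025757e+00 -2.18244749e+00] 0.9368612194679189
offset [-2.95  5.41 -3.7 ] rot [ 3.000e-02  1.000e-02 -5.988e+01]
w3 14115 slope [  1.60552974 216.39843104] z@-45 144.1495927353729 x [-21.37993351  -0.33898601  20.51548067] ymin -80.93772746231988
top 119 slope [-0.2537896  77.22434019] z@-45 88.64487206084968 x [-24.91619737  -4.21823935  17.69418363] ymin -33.215532148582
scene 239 slope [-0.2361621  77.41439598] z@-45 88.04169069950632 x [-26.00095136  -6.57157341  17.30782377] ymin -81.82865147587134
wrist 2833 slope [-0.18987412 80.09140332] z@-45 88.63573875731225 x [-24.00287689 -11.69428562  15.83400879] ymin -79.24228119313855
```

```bash
python3 - <<'E'
from rig import *
from h import *
s=sense();p=np.load("press.npy")
cmd(s,W([0,-58,250]),Rd(p[2]))
E
```

```text
offset [-5.02  9.07  0.32] rot [-0.0000e+00 -2.0000e-02  1.1985e+02]
```

step_arm([
  {"offset": [0, 0, 0], "rot": [0, 0, 8.5], "gripper": 8.5},
  {"offset": [0, 0, 0], "rot": [0, 0, 17], "gripper": 8.5},
  {"offset": [0, 0, 0], "rot": [0, 0, 25.5], "gripper": 8.5},
  {"offset": [-1, 2, 0], "rot": [0, 0, 34], "gripper": 8.5},
  {"offset": [-2, 4, 0], "rot": [0, 0, 42.5], "gripper": 8.5},
  {"offset": [-3, 6, 0], "rot": [0, 0, 51], "gripper": 8.5},
  {"offset": [-4, 8, 0.2], "rot": [0, 0, 59.5], "gripper": 8.5},
  {"offset": [-5, 9.1, 0.3], "rot": [0, 0, 68], "gripper": 8.5},
  {"offset": [-5, 9.1, 0.3], "rot": [0, 0, 76.5], "gripper": 8.5},
  {"offset": [-5, 9.1, 0.3], "rot": [0, 0, 85], "gripper": 8.5},
  {"offset": [-5, 9.1, 0.3], "rot": [0, 0, 93.5], "gripper": 8.5},
  {"offset": [-5, 9.1, 0.3], "rot": [0, 0, 102], "gripper": 8.5},
])

```text
time_s: 13.8
eef_pos: [571.3, 121.0, 250.3]
ee_rot: [-0.0, 0.627, 0.779, 0.0]
force: [0.5, -0.2, -0.2]
grip_width: 0.99
grip_force: 0.0
```

step_arm([
  {"offset": [0, 0, 0], "rot": [0, 0, 8.5], "gripper": 8.5},
  {"offset": [0, 0, 0], "rot": [0, 0, 17.9], "gripper": 8.5},
  {"offset": [0, 0, 0], "rot": [0, 0, 17.9], "gripper": 8.5},
  {"offset": [0, 0, 0], "rot": [0, 0, 17.9], "gripper": 8.5},
  {"offset": [0, 0, 0], "rot": [0, 0, 17.9], "gripper": 8.5},
])

```text
time_s: 14.3
eef_pos: [571.3, 120.9, 250.3]
ee_rot: [-0.0, 0.737, 0.676, -0.0]
force: [0.9, 0.1, 0.4]
grip_width: 0.997
grip_force: 0.0
```

```bash
python3 - <<'E'
from rig import *
from h import *
s=sense();p=np.load("press.npy");cmd(s,W([0,-58,250]),Rd(p[2]))
c=capture("wrist");pickle.dump((s,c),open("w5.pkl","wb"))
im=c["color"][:,:,::-1].copy()
for X in([-23,-75,101],[23,-75,101],[-25,88,48],[25,88,48],[-25,-75,48],[25,-75,48],[0,-58,92]):
    u=proj(c,W(X),s)[0];print(X,np.round(u));cv2.circle(im,tuple(int(round(x)) for x in u),2,(0,0,255),1)
cv2.imwrite("pics/w5.png",im)
E
```

```text
offset [-0.    0.07  0.03] rot [-0.   -0.    0.26]
[-23, -75, 101] [291. 228.]
[23, -75, 101] [353. 228.]
[-25, 88, 48] [290.   2.]
[25, 88, 48] [356.   2.]
[-25, -75, 48] [294. 206.]
[25, -75, 48] [349. 206.]
[0, -58, 92] [322. 203.]
```

View pics/w5.png

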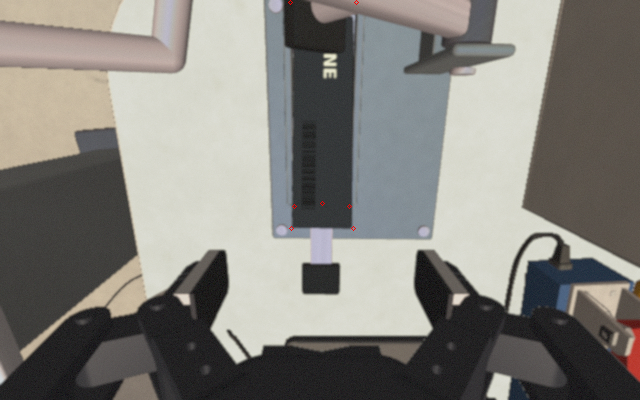

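step_arm([
  {"offset": [0, 0.1, 2], "rot": [0, 0, 0], "gripper": 8.5},
  {"offset": [0, 0.1, 4], "rot": [0, 0, 0], "gripper": 8.5},
  {"offset": [0, 0.1, 6], "rot": [0, 0, 0], "gripper": 8.5},
  {"offset": [0, 0.1, 7.5], "rot": [0, 0, 0], "gripper": 8.5},
  {"offset": [0, 0.1, 7.5], "rot": [0, 0, 0], "gripper": 8.5},
])

```text
time_s: 14.85
eef_pos: [571.6, 120.8, 173.5]
ee_rot: [-0.001, 0.737, 0.676, -0.001]
force: [-0.4, -0.6, 0.5]
grip_width: 0.993
grip_force: 0.0
```

step_arm([
  {"offset": [0, 0, 1], "rot": [0, 0, 0], "gripper": 8.5},
  {"offset": [0, 0, 2], "rot": [0, 0, 0], "gripper": 8.5},
  {"offset": [0, 0, 3.1], "rot": [0, 0, 0], "gripper": 8.5},
  {"offset": [0, 0, 3.1], "rot": [0, 0, 0], "gripper": 8.5},
])

```text
time_s: 15.25
eef_pos: [571.7, 120.7, 142.7]
ee_rot: [-0.001, 0.738, 0.675, -0.001]
force: [0.5, 0.3, 0.1]
grip_width: 0.997
grip_force: 0.0
```

step_arm([
  {"offset": [0, 0, 0], "rot": [0, 0, 0], "gripper": 5},
  {"offset": [0, 0, 0], "rot": [0, 0, 0], "gripper": 4},
  {"offset": [0, 0, 0], "rot": [0, 0, 0], "gripper": 3.5},
  {"offset": [0, 0, 0], "rot": [0, 0, 0], "gripper": 3.5},
  {"offset": [0, 0, 0], "rot": [0, 0, 0], "gripper": 3.5},
  {"offset": [0, 0, 0], "rot": [0, 0, 0], "gripper": 3.5},
  {"offset": [0, 0, 0], "rot": [0, 0, 0], "gripper": 3.5},
  {"offset": [0, 0, 0], "rot": [0, 0, 0], "gripper": 3.5},
], squeeze=45)

```text
time_s: 16.05
eef_pos: [572.5, 120.9, 144.7]
ee_rot: [0.0, 0.738, 0.675, 0.0]
force: [1.3, 1.2, 3.0]
grip_width: 0.519
grip_force: 52.1
```

step_arm([
  {"offset": [-0.7, 0, -0.4], "rot": [0, 0, 0], "gripper": 3.5},
  {"offset": [-2, 0, -0.9], "rot": [0, 0, 0], "gripper": 3.5},
  {"offset": [-4, 0, -1.6], "rot": [0, 0, 0], "gripper": 3.5},
  {"offset": [-6, 0, -2.3], "rot": [0, 0, 0], "gripper": 3.5},
  {"offset": [-8, 0, -3.0], "rot": [0, 0, 0], "gripper": 3.5},
  {"offset": [-10, 0, -3.7], "rot": [0, 0, 0], "gripper": 3.5},
  {"offset": [-12, 0, -4.5], "rot": [0, 0, 0], "gripper": 3.5},
  {"offset": [-13, 0, -7], "rot": [0, 0, 0], "gripper": 3.5},
  {"offset": [-13, 0, -10], "rot": [0, 0, 0], "gripper": 3.5},
  {"offset": [-13, 0, -13], "rot": [0, 0, 0], "gripper": 3.5},
  {"offset": [-13, 0, -16], "rot": [0, 0, 0], "gripper": 3.5},
  {"offset": [-13, 0, -16], "rot": [0, 0, 0], "gripper": 3.5},
])

```text
time_s: 17.25
eef_pos: [561.3, -9.9, 308.5]
ee_rot: [0.003, 0.738, 0.675, 0.002]
force: [0.4, 0.0, -1.8]
grip_width: 0.52
grip_force: 51.9
```

```bash
python3 - <<'E'
from rig import *
from h import *
s=sense();p=np.load("press.npy");print(s["eef_pos"],s["grip_width"],s["grip_force"],s["force"],s["joints"])
c=capture("wrist");S=capture("scene");pickle.dump((s,c,S),open("w6.pkl","wb"))
cv2.imwrite("pics/w6.png",np.hstack([c["color"][:,:,::-1][:300,120:520],cv2.resize(S["color"][110:260,190:390,::-1],(400,300))]))
P=cloud(c,s);q=s["ee_rot"];Rt=R.from_quat([q[1],q[2],q[3],q[0]]).as_matrix();L=(P-s["eef_pos"])@Rt
for v in range(60,300,20): print(v,np.round(L[v,322]),np.round(L[v,310]))
m=(abs(L[...,1])<15)&(L[...,2]>20)&(L[...,2]<130)&(L[...,0]>20)&(L[...,0]<140)
print(m.sum(),np.polyfit(L[m][:,0],L[m][:,2],1),np.percentile(L[m][:,0],[1,99]))
E
```

```text
[561.29256282  -9.94031599 308.5316539 ] 0.5195722735631289 51.87946557998657 [ 0.3979979   0.03989564 -1.83756019] [-2.26229781e-01  3.87636759e-01  1.38110368e+00 -4.82502547e-04
  1.36602926e+00 -1.37082968e-01]
60 [90.  0. 77.] [90. -5. 76.]
80 [82.  0. 74.] [82. -5. 74.]
100 [74.  0. 71.] [74. -5. 72.]
120 [65.  0. 68.] [65. -5. 70.]
140 [57.  0. 66.] [57. -5. 66.]
160 [49.  0. 64.] [49. -5. 64.]
180 [41.  0. 62.] [41. -5. 61.]
200 [32.  0. 60.] [32. -5. 60.]
220 [24.  0. 56.] [24. -5. 58.]
240 [16.  0. 53.] [16. -5. 53.]
260 [ 8.  0. 52.] [ 8. -5. 51.]
280 [-0.  0. 49.] [ 1. -5. 48.]
16099 [ 0.30975973 48.90043404] [ 20.85421011 114.17235362]
```

View pics/w6.png

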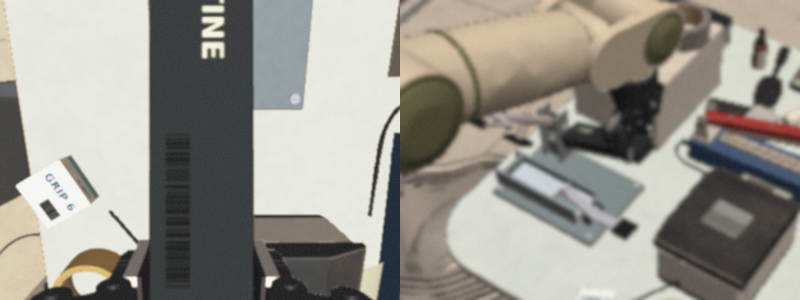

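```bash
cat > place.py <<'E'
from rig import *
from h import *
import sys
s=sense();a=.3;cx,cz=55.9,78.8
t=np.array([np.cos(np.radians(-2.5)),np.sin(np.radians(-2.5)),0]);y=np.array([t[1],-t[0],0]);A=np.stack([t,y,[0,0,-1]],1)
B=np.array([[np.cos(a),0,np.sin(a)],[0,1,0],[-np.sin(a),0,np.cos(a)]]);Rt=A@B
pos=np.array([496,-423,float(sys.argv[1])])-Rt@[cx,0,cz]
print(s["eef_pos"],pos,s["force"]);cmd(s,pos,Rt)
E
python3 place.py 150
```

```text
[560.47091779  -9.50205305 304.334556  ] [ 419.38269015 -419.65481601  208.76093579] [-0.68538976 -0.01595972 -0.68306579]
offset [-42.1  -10.41   9.57] rot [-13.1   13.73  86.69]
```

step_arm([
  {"offset": [-3, -0.7, -1], "rot": [-1.2, 1.2, 7.8], "gripper": 3.5},
  {"offset": [-7, -1.7, -1], "rot": [-2.4, 2.5, 15.7], "gripper": 3.5},
  {"offset": [-11, -2.7, -1], "rot": [-3.6, 3.7, 23.6], "gripper": 3.5},
  {"offset": [-15, -3.7, -1], "rot": [-4.8, 5, 31.5], "gripper": 3.5},
  {"offset": [-19, -4.7, -1], "rot": [-6, 6.2, 39.4], "gripper": 3.5},
  {"offset": [-23, -5.7, -1], "rot": [-7.1, 7.5, 47.3], "gripper": 3.5},
  {"offset": [-27, -6.7, -1], "rot": [-8.3, 8.7, 55.2], "gripper": 3.5},
  {"offset": [-31, -7.7, -1], "rot": [-9.5, 10, 63], "gripper": 3.5},
  {"offset": [-35, -8.7, 0], "rot": [-10.7, 11.2, 70.9], "gripper": 3.5},
  {"offset": [-39, -9.7, 2], "rot": [-11.9, 12.5, 78.8], "gripper": 3.5},
  {"offset": [-42.1, -10.4, 5], "rot": [-13.1, 13.7, 86.7], "gripper": 3.5},
  {"offset": [-42.1, -10.4, 9], "rot": [-13.1, 13.7, 86.7], "gripper": 3.5},
])

```text
time_s: 18.55
eef_pos: [417.7, -422.3, 212.7]
ee_rot: [0.004, 0.988, -0.025, 0.149]
force: [1.1, 0.2, -0.8]
grip_width: 0.519
grip_force: 51.8
```

```bash
python3 place.py 100; python3 - <<'E'
from rig import *
from h import *
s=sense();c=capture("wrist");T=capture("top");S=capture("scene")
cv2.imwrite("pics/w7.png",np.hstack([c["color"][:,:,::-1][:300,120:520],cv2.resize(S["color"][180:380,290:557,::-1],(400,300))]))
P=cloud(c,s)
A=P[(P[...,2]>110)&(P[...,2]<220)&(abs(P[...,0]-500)<60)&(abs(P[...,1]+423)<15)];print(len(A),np.polyfit(A[:,0],A[:,2],1),np.median(A[:,2]))
E
```

```text
[ 417.74727163 -422.27291369  212.6534198 ] [ 419.38269015 -419.65481601  158.76093579] [ 1.12216498  0.16206639 -0.79505786]
offset [-1.45 -0.27  5.19] rot [ 0.18 -0.   -0.43]
18205 [-8.22181694e-05  1.65762299e+02] 165.72055162175192
```

View pics/w7.png

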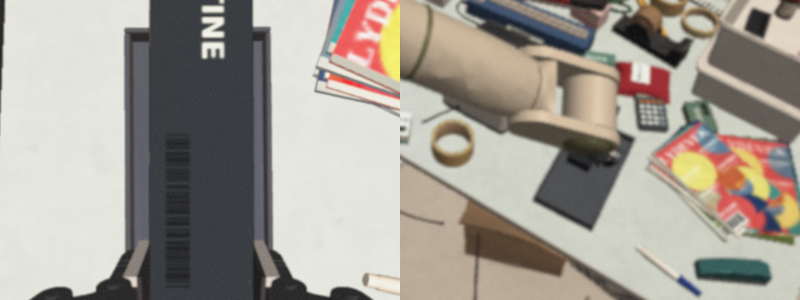

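step_arm([
  {"offset": [-0.9, 0, 2.9], "rot": [0, 0, 0], "gripper": 3.5},
  {"offset": [-1.8, 0, 5.7], "rot": [0, 0, 0], "gripper": 3.5},
  {"offset": [-2.5, 0, 8.1], "rot": [0, 0, 0], "gripper": 3.5},
  {"offset": [-3.1, 0, 10.0], "rot": [0, 0, 0], "gripper": 3.5},
  {"offset": [-3.4, 0, 11.2], "rot": [0, 0, 0], "gripper": 3.5},
  {"offset": [-3.7, 0, 11.9], "rot": [0, 0, 0], "gripper": 3.5},
  {"offset": [-3.7, 0, 11.9], "rot": [0, 0, 0], "gripper": 3.5},
  {"offset": [-3.7, 0, 11.9], "rot": [0, 0, 0], "gripper": 3.5},
])

```text
time_s: 19.5
eef_pos: [420.3, -419.3, 90.9]
ee_rot: [0.004, 0.988, -0.021, 0.15]
force: [0.1, 0.7, -1.1]
grip_width: 0.514
grip_force: 51.8
```

```bash
python3 - <<'E'
from rig import *
from h import *
s=sense();print(s["eef_pos"],s["force"]);c=capture("wrist")
P=cloud(c,s)
A=P[(P[...,2]>24)&(P[...,2]<80)&(abs(P[...,0]-500)<60)&(abs(P[...,1]+423)<15)];print(len(A),np.polyfit(A[:,0]-500,A[:,2],1))
E
```

```text
[ 420.27679066 -419.26121712   90.92562768] [ 0.08032318  0.67603672 -1.10320211]
18606 [9.40897969e-04 4.41042412e+01]
```

step_arm([
  {"offset": [-0.15, 0, 0.5], "rot": [0, 0, 0], "gripper": 3.5},
  {"offset": [-0.27, 0, 0.9], "rot": [0, 0, 0], "gripper": 3.5},
  {"offset": [-0.36, 0, 1.2], "rot": [0, 0, 0], "gripper": 3.5},
  {"offset": [-0.4, 0, 1.35], "rot": [0, 0, 0], "gripper": 3.5},
  {"offset": [-0.4, 0, 1.35], "rot": [0, 0, 0], "gripper": 3.5},
])

```text
time_s: 20.05
eef_pos: [420.2, -419.2, 77.2]
ee_rot: [0.004, 0.988, -0.021, 0.15]
force: [-6.8, 5.3, 15.4]
grip_width: 0.516
grip_force: 54.0
```

step_arm([
  {"offset": [0.02, 0, -0.08], "rot": [0, 0, 0], "gripper": 3.5},
  {"offset": [0.02, 0, -0.08], "rot": [0, 0, 0], "gripper": 4.6},
  {"offset": [0.02, 0, -0.08], "rot": [0, 0, 0], "gripper": 5.2},
  {"offset": [0.02, 0, -0.08], "rot": [0, 0, 0], "gripper": 6},
  {"offset": [0.02, 0, -0.08], "rot": [0, 0, 0], "gripper": 6},
  {"offset": [0.02, 0, -0.08], "rot": [0, 0, 0], "gripper": 6},
])

```text
time_s: 20.65
eef_pos: [420.1, -418.9, 76.4]
ee_rot: [0.003, 0.989, -0.021, 0.149]
force: [-0.3, -0.3, 0.7]
grip_width: 0.7
grip_force: 0.0
```

Retract along the tool axis, then check.

step_arm([
  {"offset": [0, 0, -1], "rot": [0, 0, 0], "gripper": 6},
  {"offset": [0, 0, -3], "rot": [0, 0, 0], "gripper": 6},
  {"offset": [0, 0, -6], "rot": [0, 0, 0], "gripper": 6},
  {"offset": [0, 0, -10], "rot": [0, 0, 0], "gripper": 6},
  {"offset": [0, 0, -14], "rot": [0, 0, 0], "gripper": 6},
  {"offset": [0, 0, -14], "rot": [0, 0, 0], "gripper": 6},
  {"offset": [0, 0, -14], "rot": [0, 0, 0], "gripper": 6},
])

```text
time_s: 21.35
eef_pos: [378.5, -417.2, 211.2]
ee_rot: [0.004, 0.988, -0.021, 0.15]
force: [0.0, 0.0, -0.7]
grip_width: 0.701
grip_force: 0.0
```

```bash
python3 - <<'E'
from rig import *
from h import *
s=sense();print(s["eef_pos"],s["force"],s["time_s"]);c=capture("wrist");T=capture("top");S=capture("scene")
P=cloud(c,s)
A=P[(P[...,2]>24)&(P[...,2]<80)&(abs(P[...,0]-500)<60)&(abs(P[...,1]+423)<15)];print(len(A),np.polyfit(A[:,0]-500,A[:,2],1))
cv2.imwrite("pics/w8.png",np.hstack([cv2.resize(c["color"][:,:,::-1],(400,250))[:,:260],cv2.resize(T["color"][140:290,180:445,::-1],(440,250))]))
E
```

```text
[ 378.53170543 -417.19900641  211.20445615] [ 0.01465339  0.02016275 -0.66605319] 21.35
4906 [-4.81598046e-04  3.03513023e+01]
```

View pics/w8.png

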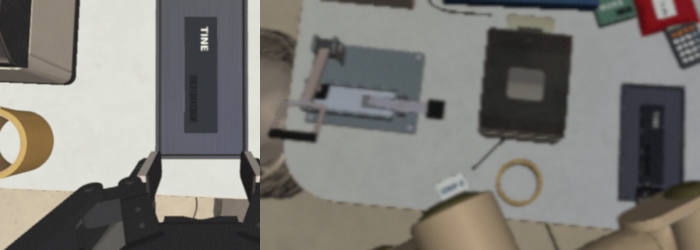

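The carton lies flat and roughly centred in the tray, at about (201,75) in the left crop. The press handle is up at rest, and the tape roll and small box are still in place.

```bash
python3 -c "
from rig import *
print(finish_job())"
```

```text
the job is handed in; nothing more can be done
None
```

I pressed the carton (about 20 N for over a second), eased the handle back up and tipped the carton out. It now lies flat in the tray with the handle up, handed in at about 21 s; the hand-in call returned no verdict.

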